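# Refill the desk tidy and hold its flap at the balance point

## Task

Carry the white battery tray level by its handle, set it down (do not drop it) on the floor of the open grey desk tidy with both batteries still in it, and let go of it. Then grip the bar handle of the tidy's loose-swinging flap, which leans back open, swing the flap up to its balance point, where it stands upright over its hinge, and finish while still gripping the bar and holding the flap still there, so that the lid stay can be fitted; never let the flap tip on forward over the tray, and leave the mouse, the sticky notes and the tape roll alone.

Things in the scene. Friction and masses are not known exactly. Their poses are not given: they have to be found in the camera images.
- tidy: grey open-topped box, fixed to the desk, outer 118 mm (its x) by 168 mm (its y), rim 66 mm high, walls 4 mm, inner floor 6 mm above the desk and 110 x 160 mm in size. Origin: centre of its underside on the desk; x points away from the robot side towards the hinged rear wall, z up.
- lid_hinge (a point): the middle of the flap's hinge axis, above the rear (+x) wall of the tidy, 69 mm above the desk. The axis runs along the tidy's y. Axes as the tidy's.
- lid_bar (a point): middle of the flap's steel bar handle: round bar 10 mm thick, parallel to the hinge, 156 mm from the hinge axis, in the flap's plane, 38 mm off its free edge on two 8 mm rods; 76 mm of bar is free between them. The bar turns in the fingers as the flap swings, so a gripper can keep pointing down. Axes: x from bar to hinge, y along the bar.
- lid (a joint): angle of the flap, a grey plate 118 x 168 x 6 mm of 0.2 to 0.4 kg with its centre of mass in its plane. In rad: 0 shut (level over the box), pi/2 = 1.571 upright, the balance point, 2.3 leaning back open on its stop, where it starts. The hinge has almost no friction: let go, the flap falls shut or open from anywhere but upright.
- tray_grip (a point): centre of the handle of the white loose tray, about 0.2 kg, 80 mm (its x) by 110 mm (its y), walls 25 mm high. Handle: flat bar 80 mm long along its x, 10 mm thick (y), 16 mm high, centred 48 mm above the tray's underside, over a 25 mm high dividing wall. Fits the tidy either way round, x along the tidy's x, with 15 mm play each side in x, 25 mm in y. Axes: the tray's.
- battery_1: round battery 50 mm long, 15 mm thick, lying loose in one half of the tray; origin at its underside's centre.
- battery_2: the same, in the other half of the tray.
- mouse: computer mouse 125 x 59 x 46 mm, loose, to be left alone; origin at its underside's centre.
- sticky_pad: pad of sticky notes 70 x 70 x 22 mm, loose, to be left alone; origin at its underside's centre.
- tape_roll: roll of tape 58 mm wide, 19 mm high, loose, to be left alone; origin at its underside's centre.

How it is judged:
By the outcome, as a careful person would: the job done as asked, in the order asked, and still so for the second after the job is handed in, while the arm keeps its last pose, push and grip.
It also fails if it takes over 64 s, if anything falls off the work surface, if the arm or the gripper's body presses on something with over 40 N, if the wrist force passes 120 N, or if a joint passes its speed limit or range.

## Robot

A 6-joint arm with a two-finger parallel gripper is mounted at the origin on a cart in front of the work surface, level with it; the furniture and walls round the work are solid. World frame = base frame: x ahead of the robot, y to its left, z up, the work surface at z = 0. Lengths are in m, angles in rad, forces in N, time in s.
With the tool pointing down it reaches from about 0.3 to 0.875 m from the base axis. Payload 6.4 kg.
Tool frame: the origin (TCP) lies between the finger pads; the fingertips stand 25 mm ahead of it and the grasp point (between the pads) lies 6 mm ahead of it; z points along the fingers, y is the line along which they close (so a half turn about z gives the same grasp; the last joint's range is limited). The gripper opens to 85 mm and grips with 20 to 120 N. Pads are 22 mm wide; open, the fingers measure 114 mm over their backs; the gripper's body (76 mm by 85 mm) begins 54 mm behind the grasp point. The pads swing forward as they close: fully open they stand 13 mm farther back than shut.
Start: joints at [0.977, 0.181, 1.607, -0, 1.354, -0.206], TCP at [0.217, 0.532, 0.256] pointing down, gripper open.
Joint ranges: [-2.99, 2.99], [-0.89, 2.07], [0.3, 2.58], [-1.14, 4.28], [0, 2.63], [-3.12, 3.12]. Speed limits (rad/s): [2.57, 2.57, 3.01, 3.14, 3.14, 3.14].

## Interface

Orientations are given as a unit quaternion [w, x, y, z].
In Python, from bench import ctrl gives the robot as it stands.
- The arm moves only by the tool servo_tool, never from a script. Its argument "series" is text: rows parted by semicolons, each of 7 numbers parted by spaces: the gripper command: -1 is fully open, 1 is shut, values between are in proportion, then the shift along the tool's x, y, z in m, then the turn, a rotation vector about the tool's x, y, z in degrees. A call has 1 to 12 rows; each row is the pose to reach, as a shift and turn from the pose commanded when the call began, along the tool's axes at that moment; what a row does not reach only later rows make up. A row lasts 1/12 s, in which the tool goes at most 41.7 mm and 7.16 degrees, less where a joint would pass 70% of its speed; a pose out of reach is approached as far as the arm can. A call with a gripper value outside its range is refused whole. The fingers move at their own pace and stop on an object; the grip force is fixed at half the most. Time passes only in rows, so rows that repeat a pose let the fingers close. It gives the time, the measured TCP pose, the force, the opening and the grip force at its end, in the units of the state.
- ctrl.get_obs(): the state, without advancing time (a new reading comes with each control period).
- ctrl.camera(name): name is "scene" or "top" or "wrist"; returns a dict with "img" (420x560x3 uint8, red, green, blue), "z_map" (420x560 float32, m along the optical axis (not along the pixel's ray), 0 where there is no reading), "fovy" (degrees; the focal length in pixels is half the picture's height over the tangent of half this angle, whatever the lens; pixels are square), "cx", "cy" (the principal point, pixels), "extrinsics" (4x4, takes a point from camera to world coordinates); the wrist camera has in their place "T_tool_cam" (4x4, takes a point from camera to tool coordinates, whose origin is the TCP and whose axes are the flange's). Camera axes: x right, y down, z forward; pixel columns grow to the right and rows downward; lengths in m; the calibration is good to about 2 mm. A picture is of the moment at which its call begins: read the wrist's pose just before it.
- ctrl.hand_in(): hands the job in; it is judged then, once.
The state is a dict: "time_s": time; "q": joint angles; "dq": joint speeds; "joint_efforts": joint torques, N m; "eef_pos": TCP position; "eef_rot": TCP orientation; "wrist_force": force on the tool from outside, world axes, zero at the start; "torque": the same for the moment, N m; "opening": opening from 0.0 (shut) to 1.0 (fully open); "grasp_force": force on a finger pad.
Only numpy, scipy, OpenCV 4.12 (cv2) and the standard library are available. Lean on these libraries where they do the work, as an engineer would, in place of code of your own. Each camera call takes 0.05 s, during which the arm holds its last target. There are 200 camera calls.

## Working session

There is one attempt and no reset: what is moved stays moved. The work goes in short steps, Python scripts to look and compute and a tool call to move; the robot and the scene stay as the last step left them, time stands still between calls to the robot, and variables do not carry over. Pictures are saved under pics/ and viewed, at most 10 in all, crops included, and the job is handed in when it is done.

Besides the shell and the picture viewer there is one more tool, called after "Call:" as name(argument=value, ...) on one line, values as JSON. servo_tool: Moves the arm, as the interface text tells. Its arguments: {"type":"object","properties":{"series":{"type":"string"}},"required":["series"]}

```bash
mkdir -p pics; cat > h.py <<'E'
import numpy as np,cv2
from bench import ctrl
from scipy.spatial.transform import Rotation as R
def Rq(q): return R.from_quat([q[1],q[2],q[3],q[0]])
def snap(n,f):
    o=ctrl.get_obs(); c=ctrl.camera(n)
    if 'extrinsics' in c: T=np.array(c['extrinsics'])
    else:
        B=np.eye(4);B[:3,:3]=Rq(o['eef_rot']).as_matrix();B[:3,3]=o['eef_pos'];T=B@np.array(c['T_tool_cam'])
    cv2.imwrite(f'pics/{f}.png',c['img'][:,:,::-1])
    np.savez(f'pics/{f}.npz',z=c['z_map'],T=T,f=210/np.tan(np.radians(c['fovy'])/2),cx=c['cx'],cy=c['cy'],img=c['img'])
def cloud(f):
    d=np.load(f'pics/{f}.npz');z=d['z'];v,u=np.mgrid[:420,:560]
    P=np.stack([(u-d['cx'])/d['f']*z,(v-d['cy'])/d['f']*z,z],-1)@d['T'][:3,:3].T+d['T'][:3,3]
    P[z==0]=np.nan
    return P,d['img']
def goal(p,yaw=None):
    "shift in tool axes from the current pose to world p"
    o=ctrl.get_obs();r=Rq(o['eef_rot']);return r.inv().apply(np.array(p)-o['eef_pos']).round(4)
E
python3 - <<'E'
from h import *
snap('scene','s0');snap('top','t0')
o=ctrl.get_obs();print({k:np.round(v,3) for k,v in o.items()});print(Rq(o['eef_rot']).as_matrix().round(3))
for n in('s0','t0'):
    d=np.load(f'pics/{n}.npz');print(d['T'].round(3),d['f'],d['cx'],d['cy'])
E
```

```text
{'time_s': np.float64(0.1), 'q': array([ 0.977,  0.181,  1.608,  0.   ,  1.354, -0.206]), 'dq': array([-0.002, -0.002, -0.002,  0.002,  0.002,  0.003]), 'joint_efforts': array([ 0.0000e+00, -4.4587e+01, -3.5224e+01, -0.0000e+00,  4.0000e-03,
       -0.0000e+00]), 'eef_pos': array([0.217, 0.532, 0.255]), 'eef_rot': array([-0.   ,  0.193,  0.981, -0.001]), 'wrist_force': array([ 0.62 , -0.643, -0.343]), 'torque': array([ 0.021, -0.011, -0.018]), 'grasp_force': np.float64(0.0), 'opening': np.float64(1.0)}
[[-0.926  0.378 -0.001]
 [ 0.378  0.926 -0.001]
 [ 0.    -0.002 -1.   ]]
[[ 0.877 -0.377  0.3    0.062]
 [-0.481 -0.693  0.537 -0.764]
 [ 0.005 -0.615 -0.789  1.133]
 [ 0.     0.     0.     1.   ]] 408.00350435701205 286.65052027225255 211.0013728001284
[[-0.005 -0.98   0.197  0.221]
 [-1.     0.003 -0.013 -0.022]
 [ 0.013 -0.197 -0.98   1.434]
 [ 0.     0.     0.     1.   ]] 527.6043742734463 281.03711335363147 213.24438286354024
```

View pics/t0.png

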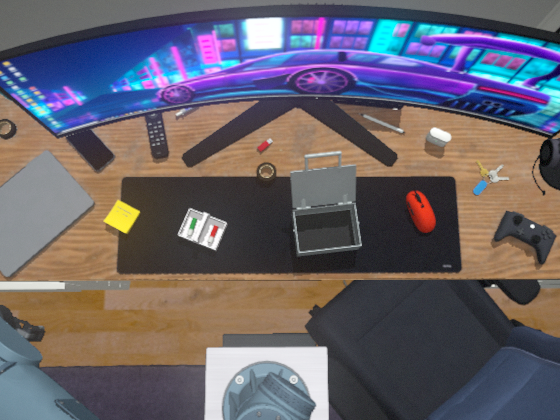

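View pics/s0.png

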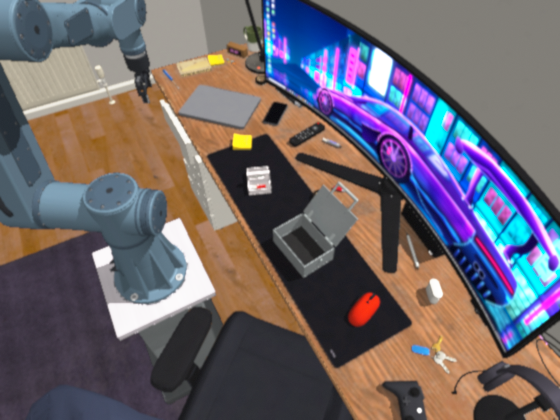

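The top view shows the tray at about (203,230), the tidy at (325,228), the flap's bar at (323,157), the mouse at (421,212), the notes at (122,217) and the tape at (266,172). The scene view agrees.

```bash
python3 - <<'E'
from h import *
P,img=cloud('t0')
for (u,v) in [(203,230),(323,157),(338,152),(306,156),(295,252),(360,249),(355,206),(294,207),(421,212),(122,217),(266,172),(320,20),(320,90),(300,100),(80,290)]:
    print((u,v),P[v,u].round(3))
# white tray
m=np.zeros((420,560),bool);m[200:260,170:235]=1
h=P[...,2]
w=m&(img.min(-1)>150)&(h>.035)
q=P[w];print(len(q),q.min(0),q.max(0),np.median(q,0))
from cv2 import minAreaRect
print('handle',minAreaRect((q[:,:2]*1000).astype(np.float32)))
w=m&(img.min(-1)>120)&(h>.012)&(h<.034);q=P[w];print('tray',minAreaRect((q[:,:2]*1000).astype(np.float32)))
m=np.zeros((420,560),bool);m[190:275,280:370]=1
w=m&(h>.058)&(h<.072);q=P[w];print('rim',len(q),minAreaRect((q[:,:2]*1000).astype(np.float32)))
m=np.zeros((420,560),bool);m[145:215,285:365]=1
w=m&(h>.08)&(h<.3);q=P[w];print('flap',len(q),minAreaRect((q[:,:2]*1000).astype(np.float32)),q.max(0))
im=cv2.resize(img[140:265,170:370],None,fx=4,fy=4,interpolation=cv2.INTER_CUBIC);cv2.imwrite('pics/c0.png',im[:,:,::-1])
E
```

```text
(203, 230) [0.461 0.172 0.01 ]
(323, 157) [ 0.672 -0.162 -0.002]
(338, 152) [ 0.624 -0.18   0.191]
(306, 156) [ 0.615 -0.101  0.188]
(295, 252) [ 0.401 -0.079  0.002]
(360, 249) [ 0.409 -0.258 -0.004]
(355, 206) [ 0.515 -0.238  0.064]
(294, 207) [ 0.511 -0.075  0.073]
(421, 212) [ 0.503 -0.42   0.041]
(122, 217) [0.498 0.395 0.007]
(266, 172) [ 0.628  0.    -0.   ]
(320, 20) [ 0.783 -0.111  0.516]
(320, 90) [ 0.785 -0.138  0.198]
(300, 100) [ 0.836 -0.097  0.018]
(80, 290) [ 0.31   0.559 -0.166]
115 [0.42383238 0.14985889 0.04062401] [0.49985431 0.1921049  0.06284898] [0.46246917 0.17237009 0.05623456]
handle ((462.1687316894531, 172.69813537597656), (16.3342342376709, 79.26399230957031), 66.28565979003906)
tray ((462.0567932128906, 172.1970977783203), (110.79779815673828, 80.39511108398438), 68.41451263427734)
rim 389 ((459.531494140625, -161.11874389648438), (124.49287414550781, 167.98641967773438), 6.381786346435547)
flap 2497 ((570.7027587890625, -148.94483947753906), (107.12299346923828, 168.82650756835938), 7.046304225921631) [ 0.62869674 -0.06494859  0.19518309]
```

View pics/c0.png

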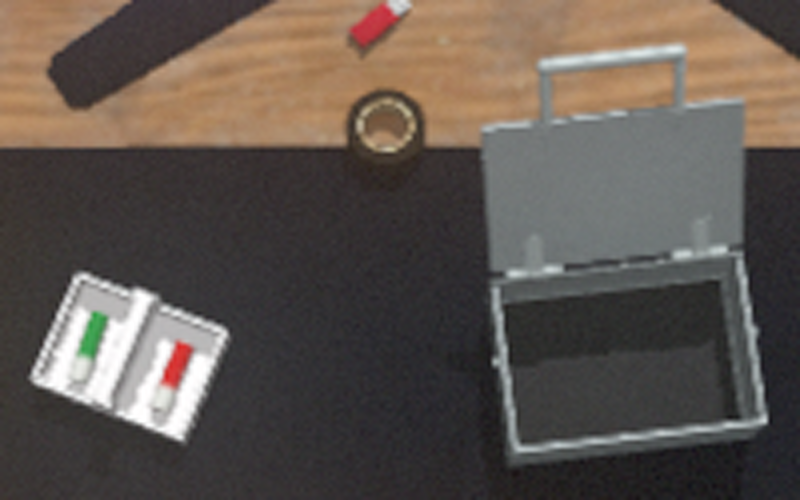

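The crop shows the tray handle running from (145,295) to (115,405), so the tray's yaw is about -22°. The tidy's rear edge runs from (500,272) to (740,250), so its yaw is about +6.5°. I'll move above the tray for a close look.

Call:
servo_tool(series="-1 -0.03 -0.02 0.005 0 0 0;-1 -0.06 -0.04 0.012 0 0 0;-1 -0.1 -0.065 0.02 0 0 0;-1 -0.135 -0.09 0.028 0 0 0;-1 -0.17 -0.113 0.036 0 0 0;-1 -0.205 -0.136 0.044 0 0 0;-1 -0.24 -0.16 0.052 0 0 0;-1 -0.275 -0.183 0.06 0 0 0;-1 -0.31 -0.206 0.067 0 0 0;-1 -0.34 -0.226 0.072 0 0 0;-1 -0.363 -0.241 0.075 0 0 0;-1 -0.363 -0.241 0.075 0 0 0")

```text
time_s: 1.1
eef_pos: [0.4651, 0.167, 0.1805]
eef_rot: [0.0, 0.195, 0.981, -0.001]
wrist_force: [-0.3, 0.1, -0.3]
opening: 0.995
grasp_force: 0.0
```

Call:
servo_tool(series="-1 0 0 0 0 0 0;-1 0 0 0 0 0 0")

```text
time_s: 1.27
eef_pos: [0.4618, 0.172, 0.1809]
eef_rot: [-0.001, 0.193, 0.981, 0.0]
wrist_force: [-0.2, 0.2, -0.8]
opening: 1.003
grasp_force: 0.0
```

```bash
python3 - <<'E'
from h import *
snap('wrist','w1');o=ctrl.get_obs();print(o['eef_pos'],Rq(o['eef_rot']).as_matrix().round(3),o['q'].round(2) if hasattr(o['q'],'round') else o['q'])
P,img=cloud('w1');h=P[...,2]
w=(img.min(-1)>110)&(h>.045)&(h<.065)&(abs(P[...,0]-.462)<.06)&(abs(P[...,1]-.172)<.06);q=P[w];print(len(q),cv2.minAreaRect((q[:,:2]*1000).astype(np.float32)),np.median(q[:,2]))
w=(h>.018)&(h<.03)&(img.min(-1)>80)&(abs(P[...,0]-.462)<.08)&(abs(P[...,1]-.172)<.08);q=P[w];print(len(q),cv2.minAreaRect((q[:,:2]*1000).astype(np.float32)))
E
```

```text
[0.46161691 0.17260676 0.18107292] [[-0.926  0.378 -0.001]
 [ 0.378  0.926  0.   ]
 [ 0.001 -0.    -1.   ]] [ 0.12  0.08  1.88  0.    1.18 -1.07]
1774 ((463.1899108886719, 174.66534423828125), (15.939249992370605, 80.10807800292969), 68.04331970214844) 0.05662328911184791
2877 ((463.3208923339844, 174.91134643554688), (110.15575408935547, 80.45553588867188), 68.3072509765625)
```

View pics/w1.png

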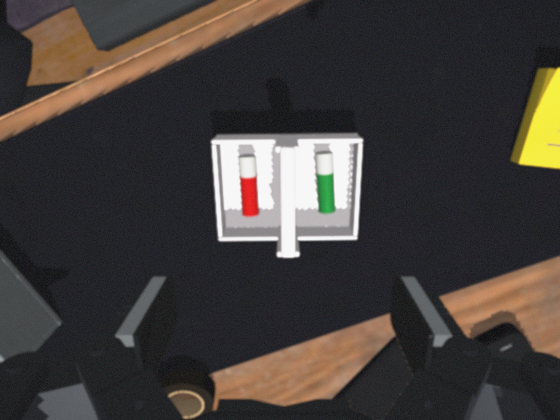

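The wrist view shows the tray square to the tool, with its handle from (288,148) to (288,255) and a battery in each half. I'll go down and grip.

Call:
servo_tool(series="-1 -0.001 0.002 0.02 0 0 0;-1 -0.001 0.002 0.045 0 0 0;-1 -0.001 0.002 0.07 0 0 0;-1 -0.001 0.002 0.09 0 0 0;-1 -0.001 0.002 0.11 0 0 0;-1 -0.001 0.002 0.12 0 0 0;-1 -0.001 0.002 0.126 0 0 0;-1 -0.001 0.002 0.126 0 0 0;-0.5 -0.001 0.002 0.126 0 0 0;0 -0.001 0.002 0.126 0 0 0;0.5 -0.001 0.002 0.126 0 0 0;0.7 -0.001 0.002 0.126 0 0 0")

```text
time_s: 2.32
eef_pos: [0.4647, 0.1735, 0.0562]
eef_rot: [0.001, 0.193, 0.981, 0.0]
wrist_force: [-0.8, 0.1, 0.1]
opening: 0.453
grasp_force: 0.0
```

Call:
servo_tool(series="0.9 0 0 0 0 0 0;1 0 0 0 0 0 0;1 0 0 0 0 0 0;1 0 0 0 0 0 0;1 0 0 0 0 0 0;1 0 0 0 0 0 0")

```text
time_s: 2.82
eef_pos: [0.4644, 0.1734, 0.0558]
eef_rot: [0.0, 0.193, 0.981, 0.0]
wrist_force: [-0.8, 0.2, 5.5]
opening: 0.1
grasp_force: 59.7
```

Call:
servo_tool(series="1 0 0 -0.001 0 0 0;1 0 0 -0.003 0 0 0;1 0 0 -0.007 0 0 0;1 0 0 -0.014 0 0 0;1 0 0 -0.024 0 0 0;1 0 0 -0.036 0 0 0;1 0 0 -0.05 0 0 0;1 0 0 -0.065 0 0 0;1 0 0 -0.08 0 0 0;1 0 0 -0.094 0 0 0;1 0 0 -0.106 0 0 0;1 0 0 -0.115 0 0 0")

```text
time_s: 3.82
eef_pos: [0.4646, 0.1735, 0.1725]
eef_rot: [0.001, 0.193, 0.981, 0.0]
wrist_force: [0.4, 0.4, -2.9]
opening: 0.103
grasp_force: 58.5
```

Call:
servo_tool(series="1 0 0 -0.005 0 0 0;1 0 0 -0.007 0 0 0;1 0 0 -0.008 0 0 0;1 0 0 -0.008 0 0 0;1 0 0 -0.008 0 0 0")

```text
time_s: 4.23
eef_pos: [0.4635, 0.1733, 0.1776]
eef_rot: [-0.001, 0.193, 0.981, -0.0]
wrist_force: [-1.0, -0.0, -3.3]
opening: 0.102
grasp_force: 58.5
```

```bash
python3 - <<'E'
from h import *
o=ctrl.get_obs();print(o['eef_pos'],Rq(o['eef_rot']).as_matrix().round(3),o['opening'],o['grasp_force'])
print(goal([.46,.06,.19]), goal([.459,-.162,.19]))
E
```

```text
[0.46353002 0.17333984 0.17758368] [[-0.926  0.378 -0.001]
 [ 0.378  0.926 -0.   ]
 [ 0.001 -0.001 -1.   ]] 0.10236620100867463 58.47273588180542
[-0.0396 -0.1063 -0.0124] [-0.1226 -0.3122 -0.0124]
```

Call:
servo_tool(series="1 -0.001 -0.002 0 0 0 0;1 -0.003 -0.006 -0.001 0 0 0;1 -0.005 -0.013 -0.002 0 0 0;1 -0.009 -0.022 -0.003 0 0 0;1 -0.013 -0.033 -0.004 0 0 0;1 -0.018 -0.046 -0.006 0 0 0;1 -0.024 -0.06 -0.008 0 0 0;1 -0.03 -0.076 -0.01 0 0 0;1 -0.036 -0.092 -0.011 0 0 0;1 -0.042 -0.108 -0.012 0 0 0;1 -0.049 -0.124 -0.012 0 0 0;1 -0.055 -0.14 -0.012 0 0 0")

```text
time_s: 5.23
eef_pos: [0.4619, 0.021, 0.1906]
eef_rot: [0.0, 0.193, 0.981, -0.0]
wrist_force: [0.4, 0.0, -2.8]
opening: 0.1
grasp_force: 58.5
```

Call:
servo_tool(series="1 -0.006 -0.016 0 0 0 0;1 -0.013 -0.032 0 0 0 0;1 -0.019 -0.048 0 0 0 0;1 -0.025 -0.064 0 0 0 0;1 -0.031 -0.08 0 0 0 0;1 -0.037 -0.095 0 0 0 0;1 -0.043 -0.11 0 0 0 0;1 -0.048 -0.123 0 0 0 0;1 -0.053 -0.135 0 0 0 0;1 -0.057 -0.145 0 0 0 0;1 -0.06 -0.153 0 0 0 0;1 -0.062 -0.159 0 0 0 0")

```text
time_s: 6.23
eef_pos: [0.4591, -0.1488, 0.1903]
eef_rot: [0.0, 0.193, 0.981, -0.0]
wrist_force: [0.7, 0.8, -2.5]
opening: 0.106
grasp_force: 58.5
```

Call:
servo_tool(series="1 -0.002 -0.005 0 0 0 -1;1 -0.004 -0.009 0 0 0 -3;1 -0.005 -0.012 0 0 0 -6;1 -0.006 -0.013 0 0 0 -9.5;1 -0.006 -0.013 0 0 0 -13;1 -0.006 -0.013 0 0 0 -16.5;1 -0.006 -0.013 0 0 0 -20;1 -0.006 -0.013 0 0 0 -23.5;1 -0.006 -0.013 0 0 0 -26;1 -0.006 -0.013 0 0 0 -27.5;1 -0.006 -0.013 0 0 0 -28;1 -0.006 -0.013 0 0 0 -28")

```text
time_s: 7.23
eef_pos: [0.4599, -0.1618, 0.1902]
eef_rot: [-0.0, -0.051, 0.999, 0.0]
wrist_force: [-0.4, 0.2, -3.1]
opening: 0.105
grasp_force: 58.5
```

```bash
python3 - <<'E'
from h import *
snap('top','t2');snap('wrist','w2');o=ctrl.get_obs();print(o['time_s'],o['eef_pos'],Rq(o['eef_rot']).as_matrix().round(3),np.round(o['q'],2),o['opening'])
for n in('w2','t0'):
    P,img=cloud(n);h=P[...,2]
    near=(abs(P[...,0]-.459)<.085)&(abs(P[...,1]+.16)<.12)
    q=P[near&(h>.056)&(h<.067)]
    print(n,len(q),cv2.minAreaRect((q[:,:2]*1000).astype(np.float32)),q.min(0),q.max(0))
E
```

```text
7.3333 [ 0.45987365 -0.16183234  0.19024477] [[-0.995 -0.1   -0.   ]
 [-0.1    0.995  0.   ]
 [ 0.     0.    -1.   ]] [-0.58  0.06  1.89  0.    1.2  -2.25] 0.10269479177995841
w2 2371 ((420.8984375, -163.346923828125), (43.63906478881836, 168.44381713867188), 6.1734843254089355) [ 0.39038723 -0.24862827  0.05601919] [ 0.44694001 -0.07792069  0.06699973]
t0 259 ((458.6607666015625, -159.9833984375), (122.78276062011719, 170.4954833984375), 6.1749067306518555) [ 0.38985687 -0.25018076  0.05643535] [ 0.52826705 -0.07240946  0.06697537]
```

View pics/w2.png

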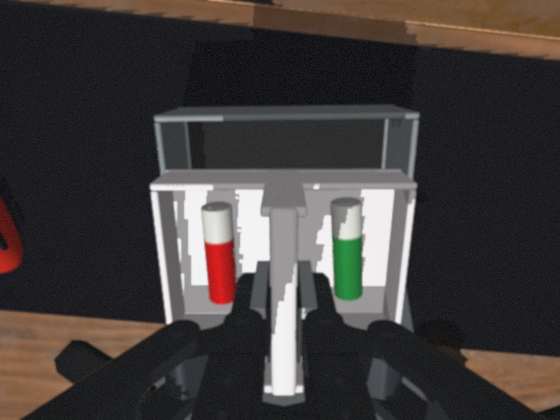

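The wrist view shows the tray level over the tidy, square to its front rim (157–417, row 112), with both batteries in. I'll lower it.

Call:
servo_tool(series="1 0.002 0.001 0.003 0 0 0;1 0.003 0.002 0.009 0 0 -0.4;1 0.003 0.002 0.018 0 0 -0.4;1 0.003 0.002 0.029 0 0 -0.4;1 0.003 0.002 0.041 0 0 -0.4;1 0.003 0.002 0.053 0 0 -0.4;1 0.003 0.002 0.065 0 0 -0.4;1 0.003 0.002 0.077 0 0 -0.4;1 0.003 0.002 0.088 0 0 -0.4;1 0.003 0.002 0.097 0 0 -0.4;1 0.003 0.002 0.105 0 0 -0.4;1 0.003 0.002 0.111 0 0 -0.4")

```text
time_s: 8.33
eef_pos: [0.4564, -0.1601, 0.0781]
eef_rot: [-0.0, -0.054, 0.999, 0.0]
wrist_force: [-0.1, 0.3, -2.7]
opening: 0.099
grasp_force: 58.5
```

Call:
servo_tool(series="1 0 0 0.004 0 0 0;1 0 0 0.007 0 0 0;1 0 0 0.009 0 0 0;1 0 0 0.011 0 0 0;1 0 0 0.013 0 0 0;1 0 0 0.014 0 0 0;1 0 0 0.015 0 0 0;1 0 0 0.015 0 0 0")

```text
time_s: 9.0
eef_pos: [0.4567, -0.1602, 0.0643]
eef_rot: [0.0, -0.054, 0.999, -0.0]
wrist_force: [-0.5, 0.4, -3.5]
opening: 0.1
grasp_force: 58.5
```

Call:
servo_tool(series="1 0 0 0.0005 0 0 0;1 0 0 0.001 0 0 0;1 0 0 0.0015 0 0 0;1 0 0 0.002 0 0 0;1 0 0 0.0022 0 0 0;1 0 0 0.0022 0 0 0")

```text
time_s: 9.5
eef_pos: [0.4567, -0.1602, 0.062]
eef_rot: [-0.0, -0.054, 0.999, 0.0]
wrist_force: [0.2, -0.2, -2.4]
opening: 0.11
grasp_force: 58.5
```

Call:
servo_tool(series="1 0 0 0.0005 0 0 0;1 0 0 0.001 0 0 0;1 0 0 0.0012 0 0 0;1 0 0 0.0012 0 0 0")

```text
time_s: 9.83
eef_pos: [0.4568, -0.1603, 0.0618]
eef_rot: [-0.0, -0.054, 0.999, -0.0]
wrist_force: [-3.8, 2.3, 8.1]
opening: 0.104
grasp_force: 60.2
```

The tray has touched the floor. I'll open gently and go up.

Call:
servo_tool(series="0.8 0 0 0 0 0 0;0.6 0 0 0 0 0 0;0.4 0 0 0 0 0 0;0.2 0 0 0 0 0 0;0.1 0 0 0 0 0 0;0.1 0 0 0 0 0 0;0.1 0 0 0 0 0 0;0.1 0 0 0 0 0 0")

```text
time_s: 10.5
eef_pos: [0.4567, -0.1602, 0.0608]
eef_rot: [-0.0, -0.054, 0.999, 0.0]
wrist_force: [-0.5, 0.8, 0.3]
opening: 0.447
grasp_force: 0.0
```

Call:
servo_tool(series="0 0 0 -0.003 0 0 0;0 0 0 -0.01 0 0 0;0 0 0 -0.02 0 0 0;0 0 0 -0.035 0 0 0;0 0 0 -0.055 0 0 0;0 0 0 -0.08 0 0 0;0 0 0 -0.11 0 0 0;0 0 0 -0.14 0 0 0;0 0 0 -0.17 0 0 0;0 0 0 -0.2 0 0 0;0 0 0 -0.225 0 0 0;0 0 0 -0.235 0 0 0")

```text
time_s: 11.5
eef_pos: [0.458, -0.161, 0.3013]
eef_rot: [0.003, -0.054, 0.999, -0.002]
wrist_force: [-0.6, -0.5, 2.1]
opening: 0.498
grasp_force: 0.0
```

Call:
servo_tool(series="-1 0 0 0 0 0 7;-1 0 0 0 0 0 14;-1 0 0 0 0 0 21;-1 0 0 0 0 0 28;-1 0 0 0 0 0 35;-1 0 0 0 0 0 42;-1 0 0 0 0 0 49;-1 0 0 0 0 0 56;-1 0 0 0 0 0 63;-1 0 0 0 0 0 70;-1 0 0 0 0 0 77;-1 0 0 0 0 0 84")

```text
time_s: 12.5
eef_pos: [0.4563, -0.16, 0.2956]
eef_rot: [-0.0, 0.63, 0.776, -0.0]
wrist_force: [-0.8, 0.2, -0.6]
opening: 1.0
grasp_force: 0.0
```

Call:
servo_tool(series="-1 0 0 0 0 0 5;-1 0 0 0 0 0 6;-1 0 0 0 0 0 6;-1 0 0 0 0 0 6")

```text
time_s: 12.83
eef_pos: [0.4565, -0.1601, 0.2958]
eef_rot: [-0.0, 0.667, 0.745, -0.0]
wrist_force: [0.1, -0.1, 0.0]
opening: 0.998
grasp_force: 0.0
```

```bash
python3 - <<'E'
from h import *
snap('wrist','w3');snap('top','t3');snap('scene','s3');o=ctrl.get_obs();print(o['time_s'],o['eef_pos'],Rq(o['eef_rot']).as_matrix().round(3),np.round(o['q'],2),o['opening'])
c=np.hstack([cv2.imread('pics/w3.png'),cv2.resize(cv2.imread('pics/s3.png')[150:330,230:410],(420,420))]);cv2.imwrite('pics/c3.png',cv2.resize(c,(800,343)))
for n in('w3','t3','t0'):
    P,img=cloud(n);h=P[...,2]
    near=(P[...,0]>.595)&(P[...,0]<.66)&(abs(P[...,1]+.147)<.07)
    q=P[near&(h>.175)&(h<.2)]
    print(n,len(q),cv2.minAreaRect((q[:,:2]*1000).astype(np.float32)),q.min(0),q.max(0))
E
```

```text
12.9833 [ 0.45667171 -0.16020388  0.29585874] [[-0.109  0.994 -0.   ]
 [ 0.994  0.109  0.   ]
 [ 0.    -0.    -1.   ]] [-0.58 -0.06  1.78  0.    1.42 -0.69] 0.9965658750765078
w3 3068 ((614.1455688476562, -141.54464721679688), (21.808380126953125, 93.24589538574219), 7.672300338745117) [ 0.59758055 -0.18734623  0.1750123 ] [ 0.62858938 -0.09454536  0.19305283]
t3 92 ((611.8856811523438, -122.31439208984375), (19.06419563293457, 50.13975143432617), 10.656591415405273) [ 0.59827492 -0.1458485   0.17519805] [ 0.6231101  -0.09873384  0.19663583]
t0 174 ((614.3679809570312, -143.5437469482422), (22.9785213470459, 90.19296264648438), 4.194400310516357) [ 0.59977632 -0.18864418  0.17502169] [ 0.62869674 -0.09872817  0.19518309]
```

View pics/c3.png

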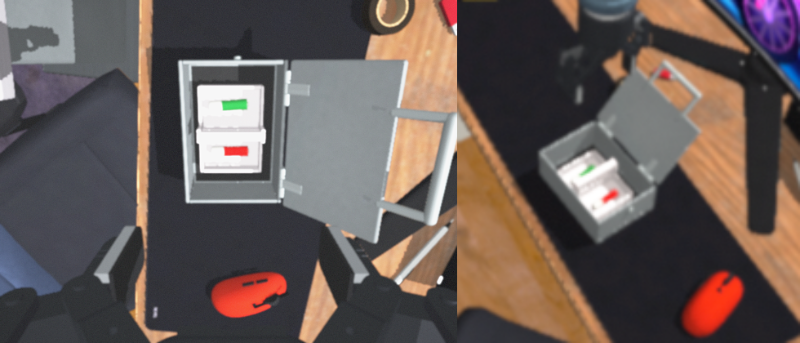

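The tray sits flat in the tidy with both batteries in it. In the wrist view the bar is at the right edge, at about (440,110)–(435,220) in the crop. Next I'll fit the bar and hinge.

```bash
python3 - <<'E'
from h import *
P,img=cloud('w3');h=P[...,2]
yaw=np.radians(6.2);ex=np.array([np.cos(yaw),np.sin(yaw),0]);ey=np.array([-np.sin(yaw),np.cos(yaw),0])
c=np.array([.457,-.160,0])
X=(P-c)@ex;Y=(P-c)@ey
# flap plate side profile
m=(X>.075)&(X<.135)&(abs(Y)<.075)&(h>.085)&(h<.17)
a=np.polyfit(X[m],h[m],1);print('plate slope deg',np.degrees(np.arctan(a[0])),'X at z=.069',(.069-a[1])/a[0],m.sum(),(h[m]-np.polyval(a,X[m])).std())
b=(X>.135)&(X<.19)&(abs(Y)<.035)&(h>.17)&(h<.2)
print('bar X,h', b.sum(),np.percentile(X[b],[2,50,98]),np.percentile(h[b],[2,50,98]))
for s in(-.03,0,.03):
    k=b&(abs(Y-s)<.008);i=np.argsort(-h[k])[:40];print(s,X[k][i].mean(),h[k][i].mean(),X[k].min(),X[k].max())
k=(X>.14)&(X<.19)&(h>.175)&(h<.2);print('bar Y ends',np.percentile(Y[k],[0.5,99.5]))
# tidy rim
r=(h>.060)&(h<.068)&(abs(X)<.08)&(abs(Y)<.1);print('rim',np.percentile(X[r],[.5,99.5]),np.percentile(Y[r],[.5,99.5]),cv2.minAreaRect((P[r][:,:2]*1000).astype(np.float32)))
# tray handle height
t=(h>.05)&(h<.064)&(abs(X)<.045)&(abs(Y)<.02);print('tray handle top',np.median(h[t]),X[t].mean(),Y[t].mean())
E
```

```text
plate slope deg 48.17418908485558 X at z=.069 0.055491120274639864 19621 0.0010241525727200246
bar X,h 1961 [0.15879644 0.16144242 0.16729718] [0.18443907 0.18985292 0.19186241]
-0.03 0.1636106763612628 0.19139624550301085 0.1585647760322934 0.16845343786589653
0 0.16327856952321845 0.1916944550178088 0.1584876757880397 0.16865727131887515
0.03 0.16297312060160346 0.19168077871339848 0.15834354200507472 0.16773888880149954
bar Y ends [-0.0435559   0.04729576]
rim [-0.05764336  0.06007429] [-0.08319947  0.08456313] ((459.0367736816406, -159.3480682373047), (120.06880950927734, 168.14122009277344), 6.318760871887207)
tray handle top 0.0622607063211329 -0.0013887943222782293 0.0012138194882718994
```

Call:
servo_tool(series="-1 0 0.01 0 0 0 0;-1 0 0.03 0 0 0 0;-1 0 0.055 0 0 0 0;-1 0.001 0.08 0.005 0 0 0;-1 0.001 0.105 0.01 0 0 0;-1 0.001 0.13 0.015 0 0 0;-1 0.001 0.15 0.02 0 0 0;-1 0.001 0.16 0.025 0 0 0;-1 0.001 0.1635 0.026 0 0 0;-1 0.001 0.1635 0.026 0 0 0;-1 0.001 0.1635 0.026 0 0 0;-1 0.001 0.1635 0.026 0 0 0")

```text
time_s: 13.98
eef_pos: [0.6186, -0.1419, 0.2704]
eef_rot: [0.0, 0.668, 0.744, -0.0]
wrist_force: [1.0, 0.3, 0.6]
opening: 0.998
grasp_force: 0.0
```

Call:
servo_tool(series="-1 0 0 0.01 0 0 0;-1 0 0 0.022 0 0 0;-1 0 0 0.034 0 0 0;-1 0 0 0.046 0 0 0;-1 0 0 0.058 0 0 0;-1 0 0 0.068 0 0 0;-1 0 0 0.075 0 0 0;-1 0 0 0.078 0 0 0;-1 0 0 0.078 0 0 0;-1 0 0 0.078 0 0 0")

```text
time_s: 14.82
eef_pos: [0.6194, -0.1417, 0.1921]
eef_rot: [0.0, 0.668, 0.744, 0.0]
wrist_force: [-0.0, 0.0, -0.1]
opening: 1.003
grasp_force: 0.0
```

```bash
python3 - <<'E'
from h import *
snap('wrist','w4');o=ctrl.get_obs();print(o['time_s'],o['eef_pos'],o['wrist_force'],goal([.6194,-.1413,.192]),np.round(o['q'],2))
E
```

```text
14.8667 [ 0.61961539 -0.14178549  0.19257743] [ 0.71184267 -0.49325786  0.51369449] [ 0.0005 -0.0002  0.0006] [-0.41  0.37  1.5  -0.    1.27 -0.52]
```

View pics/w4.png

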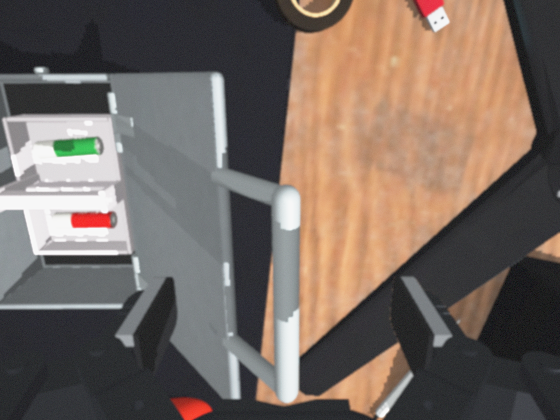

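The bar (column 287) lies midway between the open fingers at columns 150 and 425. I'll close on it.

Call:
servo_tool(series="-0.6 0 0 0 0 0 0;-0.3 0 0 0 0 0 0;0 0 0 0 0 0 0;0.3 0 0 0 0 0 0;0.5 0 0 0 0 0 0;0.7 0 0 0 0 0 0;0.85 0 0 0 0 0 0;1 0 0 0 0 0 0;1 0 0 0 0 0 0;1 0 0 0 0 0 0;1 0 0 0 0 0 0;1 0 0 0 0 0 0")

```text
time_s: 15.87
eef_pos: [0.6195, -0.1416, 0.1922]
eef_rot: [0.0, 0.668, 0.744, 0.0]
wrist_force: [3.0, 0.4, 0.4]
opening: 0.088
grasp_force: 58.5
```

```bash
python3 - <<'E'
from h import *
o=ctrl.get_obs();print(o['eef_pos'],o['opening'],o['grasp_force'])
H=np.array([.516,-.069]);
# arc in tool axes: y (along ex), z down, from bar angle 2.3
r=.156
for th in np.linspace(2.3,np.pi/2,13): print(round(th,3),round(r*(np.cos(2.3)-np.cos(th))*1,4),round(-r*(np.sin(th)-np.sin(2.3)),4))
E
```

```text
[ 0.61949232 -0.14163504  0.19217417] 0.08825746395513945 58.5405170917511
2.3 0.0 -0.0
2.239 -0.0073 -0.0061
2.178 -0.0149 -0.0117
2.118 -0.0228 -0.0169
2.057 -0.0311 -0.0216
1.996 -0.0396 -0.0258
1.935 -0.0483 -0.0294
1.875 -0.0573 -0.0325
1.814 -0.0664 -0.0351
1.753 -0.0757 -0.0371
1.692 -0.085 -0.0385
1.632 -0.0945 -0.0394
1.571 -0.1039 -0.0397
```

Gripped. I'll swing along the arc to about 1.94 rad first.

Call:
servo_tool(series="1 0 -0.0015 -0.0013 0 0 0;1 0 -0.004 -0.0034 0 0 0;1 0 -0.0073 -0.0061 0 0 0;1 0 -0.0111 -0.009 0 0 0;1 0 -0.0149 -0.0117 0 0 0;1 0 -0.0188 -0.0144 0 0 0;1 0 -0.0228 -0.0169 0 0 0;1 0 -0.0311 -0.0216 0 0 0;1 0 -0.0396 -0.0258 0 0 0;1 0 -0.0445 -0.0279 0 0 0;1 0 -0.0483 -0.0294 0 0 0;1 0 -0.0483 -0.0294 0 0 0")

```text
time_s: 16.87
eef_pos: [0.5708, -0.1471, 0.2227]
eef_rot: [0.001, 0.668, 0.744, 0.0]
wrist_force: [3.8, 1.4, 6.8]
opening: 0.09
grasp_force: 59.1
```

Call:
servo_tool(series="1 0 -0.003 -0.0011 0 0 0;1 0 -0.009 -0.0031 0 0 0;1 0 -0.0135 -0.0045 0 0 0;1 0 -0.0181 -0.0057 0 0 0;1 0 -0.0228 -0.0068 0 0 0;1 0 -0.0274 -0.0077 0 0 0;1 0 -0.032 -0.0085 0 0 0;1 0 -0.0367 -0.0091 0 0 0;1 0 -0.041 -0.0096 0 0 0;1 0 -0.045 -0.0099 0 0 0;1 0 -0.048 -0.01 0 0 0;1 0 -0.048 -0.01 0 0 0")

```text
time_s: 17.87
eef_pos: [0.5229, -0.1525, 0.2327]
eef_rot: [0.001, 0.668, 0.744, -0.0]
wrist_force: [0.9, -0.4, 9.3]
opening: 0.091
grasp_force: 61.4
```

Call:
servo_tool(series="1 0 0 0 0 0 0;1 0 0 0 0 0 0;1 0 0 0 0 0 0")

```text
time_s: 18.12
eef_pos: [0.5232, -0.1525, 0.2327]
eef_rot: [0.001, 0.668, 0.744, -0.0]
wrist_force: [0.9, 0.6, 9.9]
opening: 0.091
grasp_force: 61.4
```

```bash
python3 - <<'E'
from h import *
o=ctrl.get_obs();print(o['time_s'],o['eef_pos'],o['wrist_force'],o['opening'],o['grasp_force'])
snap('wrist','w5');snap('top','t5');snap('scene','s5')
c=np.hstack([cv2.imread('pics/w5.png'),cv2.resize(cv2.imread('pics/s5.png')[150:330,230:410],(420,420))]);cv2.imwrite('pics/c5.png',cv2.resize(c,(800,343)))
yaw=np.radians(6.2);ex=np.array([np.cos(yaw),np.sin(yaw),0]);ey=np.array([-np.sin(yaw),np.cos(yaw),0]);c=np.array([.457,-.160,0])
for n in('w5','s5','t5'):
    P,img=cloud(n);h=P[...,2];X=(P-c)@ex;Y=(P-c)@ey
    m=(X>.03)&(X<.11)&(abs(Y)<.08)&(h>.085)&(h<.18);print(n,m.sum())
    if m.sum()>50:
        for _ in range(3):
            a=np.polyfit(h[m],X[m],1);m&=abs(X-np.polyval(a,h))<.003
        print('angle',np.pi/2+np.arctan(a[0]),'X at .069',np.polyval(a,.069),m.sum(),(X[m]-np.polyval(a,h[m])).std())
E
```

```text
18.1167 [ 0.52323078 -0.15247019  0.23266458] [0.91382916 0.6230731  9.87685566] 0.09147758792069051 61.394312381744385
w5 119
angle 1.6137714205789568 X at .069 0.05678641907295396 119 0.00015962750541176755
s5 718
angle 1.608560801150284 X at .069 0.057148632980604235 714 0.0011171486489240858
t5 124
angle 1.611312944204777 X at .069 0.05606257993968302 124 0.0007329963062745589
```

View pics/c5.png

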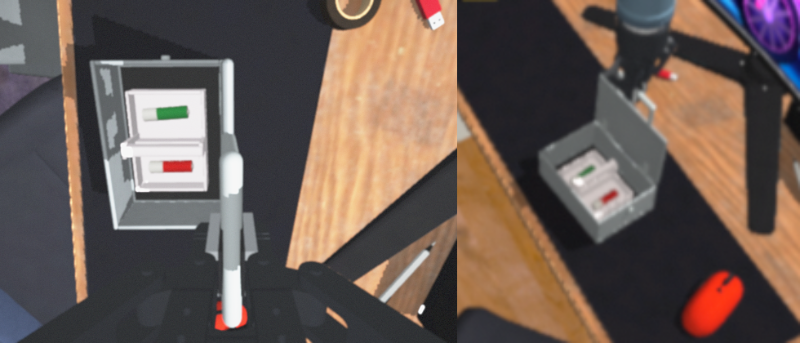

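The flap is almost upright (measured about 1.611) and the tray is undisturbed. About 6.6 mm remains, plus a slight raise to relieve the downward push.

Call:
servo_tool(series="1 0 -0.001 -0.0002 0 0 0;1 0 -0.002 -0.0004 0 0 0;1 0 -0.0032 -0.0006 0 0 0;1 0 -0.0044 -0.0008 0 0 0;1 0 -0.0055 -0.0009 0 0 0;1 0 -0.0062 -0.001 0 0 0;1 0 -0.0066 -0.001 0 0 0;1 0 -0.0066 -0.001 0 0 0;1 0 -0.0066 -0.001 0 0 0;1 0 -0.0066 -0.001 0 0 0")

```text
time_s: 19.1
eef_pos: [0.5166, -0.1532, 0.2328]
eef_rot: [0.0, 0.668, 0.744, -0.0]
wrist_force: [2.7, -0.6, 5.4]
opening: 0.087
grasp_force: 60.9
```

```bash
python3 - <<'E'
from h import *
o=ctrl.get_obs();print(o['time_s'],o['eef_pos'],o['wrist_force'],o['opening'],o['grasp_force'])
yaw=np.radians(6.2);ex=np.array([np.cos(yaw),np.sin(yaw),0]);ey=np.array([-np.sin(yaw),np.cos(yaw),0]);c=np.array([.457,-.160,0])
print('TCP X',(np.array(o['eef_pos'])-c)@ex)
for n in('scene','top','wrist')*2:
    snap(n,'x')
    P,img=cloud('x');h=P[...,2];X=(P-c)@ex;Y=(P-c)@ey
    m=(X>.03)&(X<.1)&(abs(Y)<.08)&(h>.085)&(h<.18)
    if m.sum()>50:
        for _ in range(3):
            a=np.polyfit(h[m],X[m],1);m&=abs(X-np.polyval(a,h))<.003
        print(n,'angle',np.pi/2+np.arctan(a[0]),np.polyval(a,.069),m.sum(),(X[m]-np.polyval(a,h[m])).std())
    b=(h>.05)&(h<.064)&(abs(X)<.045)&(abs(Y)<.02);print('tray top',np.median(h[b]) if b.any() else None)
E
```

```text
19.1 [ 0.51664739 -0.15320328  0.23279305] [ 2.74882371 -0.60293599  5.35100335] 0.0871327881495231 60.93493580818176
TCP X 0.06003254920158324
scene angle 1.5668071319261276 0.05705530737990395 655 0.0009851663085409903
tray top 0.060043397456243985
top angle 1.571298569576133 0.05580925173602505 137 0.0006055661114706821
tray top None
tray top 0.0623547030365218
scene angle 1.5690812294003413 0.0569344055122142 664 0.0010018160110551043
tray top 0.05973728923962396
top angle 1.5690656585071325 0.05597065002846781 139 0.000539147848194141
tray top None
tray top 0.06237443527869996
```

```bash
python3 -c "
from h import *
o=ctrl.get_obs();print(o['eef_pos'],np.abs(o['dq']).max());print(ctrl.hand_in())"
```

```text
[ 0.51666244 -0.15319833  0.23282064] 0.0012989636759402322
the job is handed in; nothing more can be done
None
```

The job is handed in: the tray sits on the tidy's floor with both batteries in it, and the gripper still holds the flap's bar with the flap upright (measured about 1.57 rad, still) after about 19 s; the hand-in gave no verdict.

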